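# Put the red gouge away in the dry box

### The job

Put the red-handled gouge away for the night: draw it out of the bamboo rack, lay it down flat in the open green dry box (do not drop it in from a height), swing the lid down, and turn the lid's black T-handle clockwise, seen from above, as far as it goes so that the lid is drawn tight on its rubber gasket. Leave the other two tools in the rack, and do not disturb the boxwood hare or the mallet.

Things in the scene. Friction and masses are not known exactly. Their poses are not given: they have to be found in the camera images.
- gouge: Carving gouge with a red square handle, 150 mm long, 60 g. Origin at the blade's tip; z runs along the tool to the butt. Steel blade 57 mm (5 x 10 mm), brass ferrule to 64 mm, red handle 16 x 16 mm (faces square to x and y) from 62 to 150 mm; centre of mass about 70 mm from the tip. Stands blade down in a rack slot, z axis 35 degrees from vertical; the slot hides its lowest 82 mm.
- gouge_mid (a point): Middle of the gouge, on its axis 75 mm from the tip and from the butt; axes as the gouge's.
- rack: Slatted bamboo rack, fixed, 206 mm wide (y), base 10 mm thick. Origin on the underside. Four slots at y = -75, -25, 25, 75 mm, one empty, lean 35 degrees from vertical with mouths towards the rack's -x (the robot's side): a tool is drawn along (-0.57, 0, 0.82) in the rack's frame. Each is 20 x 22 mm inside, 82 mm deep; floor at x = 0, z = 30 mm, mouth at x = -47, z = 97 mm.
- skew: Skew chisel with a pale wooden handle, of the same build as the gouge, standing in another slot of the rack; leave it there. Origin at its tip, z to its butt.
- awl: Awl with a black handle, of the same build as the gouge, standing in another slot of the rack; leave it there. Origin at its tip, z to its butt.
- drybox: Open green steel box, fixed, outside 185 (x) x 105 (y) x 42 mm (z), walls and floor 4 mm; origin under its centre, z up. Lid hinged on the far (+x) rim. Black rubber gasket on the rim, top at 46 mm; its strip on the near (-x) wall is springy and stands at 49.5 mm. A keeper lip for the latch tongue stands 12 mm out of the near wall.
- lid_hinge (a point): Middle of the lid's hinge line, at x = 92.5, y = 0, z = 46 mm of the box; axes as the box's, the hinge line along its y.
- lid (a joint): Lid angle in rad: 0 drawn tight (lid level), about 0.02 just resting on the gasket, 1.58 to 1.7 (upright) at the start, stop at 1.75. It has slight friction and damping: pushed over from upright, it sinks shut by itself. Pressing the near gasket strip down until the lid is tight takes about 8 N.
- lid_edge (a point): Middle of the near edge of the lid plate, on its underside, 185 mm from the hinge (in line with it); x points from it to the hinge, z out of the outer face. The lid is a green plate 105 mm wide, 6 mm thick, 0.2 kg (shut: underside 46 mm, top 52 mm above the box's underside), with a 34 mm wide ear in the middle reaching 39 mm past this edge.
- latch (a joint): Turn of the T-handle in rad: near 0 open (0 to 0.15 at the start), bar along the lid's length; grows clockwise as seen from above with the lid shut; stop at 1.4, bar nearly across the lid. With the lid shut, turning slides a tongue under a ramp and draws the lid from about 0.02 to 0; pressing the lid down helps. It stays where it is left; turns with 0.1 to 0.2 N m.
- latch_grip (a point): Centre of the T-handle's black bar, 56 mm long (its x), 12 mm wide (y), 14 mm high (z); z is the turning axis, pointing away from the lid's outer face. It is on the lid's centre line, 206 mm from the hinge; with the lid shut, 85 mm above the box's underside and 33 mm above the lid's top face.
- hare: Squat boxwood blank roughed into a hare, 52 mm across, 55 mm tall, loose; leave it alone. Origin under its centre.
- mallet: Small cherry-wood mallet lying down, head 34 x 62 x 34 mm, handle 14 mm thick and 110 mm long towards its -x; leave it alone. Origin under the head's centre.
Things that resemble listed ones, but are neither listed nor needed, are in the scene too. Several things have the shape of the gouge; the one meant has the colours described above.

How it is judged (in metres and radians):
On the way, in this order (a step that is already met when the one before it is completed fails the run):
1. the gouge is drawn out of its slot (distance of gouge from where it was at the start of the episode above 0.08 m), for 0.05 s.
2. the gouge lies flat in the box, let go (x of gouge_mid in the frame of drybox between -0.05 and 0.05 m and y of gouge_mid in the frame of drybox between -0.045 and 0.045 m and z of gouge_mid in the frame of drybox below 0.035 m and angle between gouge's own z axis and vertical between 1.3 and 1.84 rad and contact force between the fingers and gouge below 0.2 N and linear speed of gouge below 0.03 m/s), for 0.2 s.
3. the lid is down on the gasket (value of joint lid below 0.035 rad), for 0.1 s.
4. the T-handle is turned and the lid drawn tight (value of joint latch above 1.2 rad and value of joint lid below 0.009 rad), for 0.2 s.
At the end, for the whole second after the job is handed in: The gouge lies at rest in the dry box (its middle within 50 mm lengthwise and 45 mm sideways of the box's centre and under 35 mm high, its axis within about 15 degrees of level), the lid is drawn tight (under 0.009 rad) and the T-handle turned at least 1.2 rad (all of step 2 and all of step 4); the robot touches nothing.
It fails at once if the gouge is dropped or thrown: it moves faster than 0.9 m/s while not held (contact force between the fingers and gouge below 0.1 N and linear speed of gouge above 0.9 m/s).
It fails at once if the skew is moved more than 25 mm (distance of skew from where it was at the start of the episode above 0.025 m).
It fails at once if the awl is moved more than 25 mm (distance of awl from where it was at the start of the episode above 0.025 m).
It fails at once if the hare is moved more than 25 mm (distance of hare from where it was at the start of the episode above 0.025 m).
It fails at once if the mallet is moved more than 25 mm (distance of mallet from where it was at the start of the episode above 0.025 m).
It also fails if it takes over 72 s, if anything falls off the work surface, if the arm or the gripper's body presses on something with over 40 N, if the wrist force passes 120 N, or if a joint passes its speed limit or range.

### The arm

A 6-joint arm with a two-finger parallel gripper is mounted at the origin on the work surface. World frame = base frame: x ahead of the robot, y to its left, z up, the work surface at z = 0. Lengths are in mm, angles in rad, forces in N, time in s.
With the tool pointing down it reaches from about 275 to 750 mm from the base axis. Payload 10.2 kg.
Tool frame: the origin (TCP) lies midway between the tips of the shut fingers; the grasp point (between the pads) lies 19 mm behind it; z points along the fingers, y is the direction in which the jaws open and shut (so a half turn about z gives the same grasp; the last joint's range is limited). The gripper opens to 85 mm and grips with 20 to 120 N. Pads are 22 mm wide; open, the fingers measure 114 mm over their backs; the gripper's body (76 mm by 85 mm) begins 54 mm behind the grasp point. The pads swing forward as they close: fully open they stand 13 mm farther back than shut.
Start: joints at [-1.487, 0.313, 1.498, -0, 1.331, -0.223], TCP at [158.542, -500.495, 231.294] pointing down, gripper open.
Joint ranges: [-2.94, 2.94], [-0.97, 2.17], [0.19, 2.56], [-1.23, 4.37], [0.02, 3.11], [-2.88, 2.88]. Speed limits (rad/s): [2.39, 2.39, 3.01, 3.14, 3.14, 3.14].

### API

Orientations are given as a unit quaternion [w, x, y, z].
In Python, from rig import sense, capture, finish_job, search_frame, trace gives the robot as it stands.
- The arm moves only by the tool arm_command, never from a script. Its argument "steps" is one flat list of numbers, 5 for each row, row after row: the shift along the world's x, y, z in units of 50 mm (1.0 is 50 mm), then the turn about the world's z in units of 5 degrees (1.0 is 5 degrees), then the opening in per cent of the stroke, from 0 (shut) to 100 (fully open). In form: [dx, dy, dz, twist, fingers, dx, dy, dz, twist, fingers, ...]. A call has 1 to 5 rows; each row shifts and turns the commanded pose from where the row before left it; what a row does not reach is not made up. A row lasts 1/8 s, in which the tool goes at most 62.5 mm and 10.7 degrees, less where a joint would pass 70% of its speed; a pose out of reach is approached as far as the arm can. A call is refused whole if a number of a shift passes 1 or a number of a turn 1, either way. A call with a gripper value outside its range is refused whole. The fingers move at their own pace and stop on an object; "grip_force" is the grip in N (left out, the last holds). Time passes only in rows, so rows that do not move let the fingers close. It gives the time, the measured TCP pose, the force and the opening at its end, in the units of the state.
- sense(): the state, without advancing time (a new reading comes with each control period).
- capture(name): name is "scene" or "top" or "wrist"; returns a dict with "frame" (384x512x3 uint8, blue, green, red), "fov_y" (degrees; the focal length in pixels is half the picture's height over the tangent of half this angle, whatever the lens; pixels are square), "cx", "cy" (the principal point, pixels), "extrinsics" (4x4, takes a point from world to camera coordinates). Camera axes: x right, y down, z forward; pixel columns grow to the right and rows downward; lengths in mm; the calibration is good to about 2 mm. A picture is of the moment at which its call begins. There is no depth.
- finish_job(): hands the job in, once; it reports no verdict.
Trained networks look in a picture, given as the dict that the camera call returned (one of the last four; its "shot" number tells which), for a name from the list of things; names that differ only in an ending like _2 or _b are one class to them, and where a whole thing is asked for, a point or a joint stands for the part that bears it (a point fixed in the world has none). Each returns a list of dicts, best first, with "score" (0 to 1); they miss things now and then, are a little off and sometimes report something else, mostly with a low value. They report only what shows in the picture. A call takes as long as a camera call. They do not tell look-alikes from the thing itself.
- search_frame(picture, target): "point" ([x, y, z] in mm, in world coordinates, good to about 4 mm: the middle of the surface that is visible of it).
- trace(picture, target): "mask" (384x512 bool, what is visible of it).
The state is a dict: "time_s": time; "joints": joint angles; "dq": joint speeds; "tau": joint torques, N m; "eef_pos": TCP position; "ee_rot": TCP orientation; "force": force on the tool from outside, world axes, zero at the start; "wrist_torque": the same for the moment, N m; "grip_width": opening from 0.0 (shut) to 1.0 (fully open).
Only numpy, scipy, OpenCV 4.12 (cv2) and the standard library are available. Lean on these libraries where they do the work, as an engineer would, in place of code of your own. Each camera call takes 0.05 s, during which the arm holds its last target. There are 200 camera calls.

## Working session

There is one attempt and no reset: what is moved stays moved. The work goes in short steps, Python scripts to look and compute and a tool call to move; the robot and the scene stay as the last step left them, time stands still between calls to the robot, and variables do not carry over. Pictures are saved under pics/ and viewed, on a budget of 10 in all, crops included, one or two more only if the job needs it, and the job is handed in when it is done.

Besides the shell and the picture viewer there is one more tool, called after "Call:" as a command line: name --argument value ..., lists and objects as JSON in quotes. arm_command: Moves the arm, as the interface text tells. Its arguments: {"type":"object","properties":{"steps":{"type":"array"},"grip_force":{"type":"number"}},"required":["steps"]}

```bash
mkdir -p pics; ls
cat > h.py <<'E'
import numpy as np, cv2
from rig import *
def K(p):
    f=p["frame"].shape[0]/2/np.tan(np.radians(p["fov_y"])/2); return f,p["cx"],p["cy"]
def proj(p,X):
    X=np.atleast_2d(X); E=np.array(p["extrinsics"]); c=X@E[:3,:3].T+E[:3,3]; f,cx,cy=K(p)
    return np.c_[f*c[:,0]/c[:,2]+cx, f*c[:,1]/c[:,2]+cy]
def ray(p,u,v):
    E=np.array(p["extrinsics"]); f,cx,cy=K(p); d=E[:3,:3].T@np.array([(u-cx)/f,(v-cy)/f,1]); return -E[:3,:3].T@E[:3,3], d/np.linalg.norm(d)
def onz(p,u,v,z):
    o,d=ray(p,u,v); return o+d*(z-o[2])/d[2]
E
cat > a.py <<'E'
from h import *
ps={n:capture(n) for n in("scene","top")}
for n,p in ps.items():
    E=np.array(p["extrinsics"]); print(n,p["fov_y"],p["cx"],p["cy"],"cam",(-E[:3,:3].T@E[:3,3]).round())
    for t in("gouge","skew","awl","rack","drybox","lid","latch","hare","mallet"):
        r=search_frame(p,t); print(t,[(np.round(x["point"]).tolist(),round(x["score"],2)) for x in r[:3]])
cv2.imwrite("pics/scene.png",cv2.resize(ps["scene"]["frame"],(800,600),interpolation=cv2.INTER_CUBIC))
cv2.imwrite("pics/top.png",cv2.resize(ps["top"]["frame"],(800,600),interpolation=cv2.INTER_CUBIC))
print(sense())
E
python3 a.py
```

```text
pics
scene 44.779491508031995 259.4423519145333 192.20976516470273 cam [1210. -503.  892.]
gouge [([848.0, -132.0, 13.0], 0.93), ([714.0, -291.0, 12.0], 0.8), ([485.0, -224.0, 125.0], 0.77)]
skew [([513.0, -82.0, 124.0], 0.78), ([692.0, 188.0, 259.0], 0.7)]
awl [([492.0, -176.0, 124.0], 0.62), ([615.0, 181.0, 40.0], 0.57), ([483.0, -226.0, 124.0], 0.27)]
rack []
drybox []
lid [([488.0, -179.0, 121.0], 0.64), ([654.0, 185.0, 178.0], 0.62)]
latch [([692.0, 189.0, 253.0], 0.73), ([653.0, 187.0, 173.0], 0.65)]
hare [([604.0, -13.0, 30.0], 0.78)]
mallet [([691.0, 188.0, 253.0], 0.63), ([723.0, -0.0, 24.0], 0.59)]
top 42.83780231772526 262.41361401786725 197.915276649992 cam [ 424.  -76. 1236.]
gouge [([338.0, -196.0, 13.0], 0.78), ([264.0, -403.0, 18.0], 0.78), ([844.0, -127.0, 19.0], 0.64)]
skew [([504.0, -75.0, 133.0], 0.63)]
awl [([488.0, -172.0, 134.0], 0.45)]
rack [([533.0, -148.0, 53.0], 0.87)]
drybox [([586.0, 188.0, 11.0], 0.84)]
lid [([644.0, 189.0, 182.0], 0.66)]
latch [([681.0, 193.0, 258.0], 0.5), ([586.0, 185.0, 14.0], 0.32)]
hare [([592.0, -8.0, 41.0], 0.63)]
mallet [([714.0, -1.0, 31.0], 0.71), ([489.0, -171.0, 136.0], 0.44)]
{'time_s': 1.0, 'joints': array([-1.48738129e+00,  3.12901784e-01,  1.49770500e+00, -3.98736063e-05,
        1.33100820e+00, -2.23410300e-01]), 'dq': array([-4.91965674e-05, -1.14214861e-03,  8.56716706e-04, -1.19429095e-04,
       -1.23068144e-03, -2.17042628e-03]), 'tau': array([-2.09748549e-03, -4.12167978e+01, -2.59898400e+01, -3.19646279e-04,
        4.17518149e-04, -9.41251557e-06]), 'eef_pos': array([ 158.54129066, -500.48919192,  231.29137681]), 'ee_rot': array([-1.24927105e-05,  9.88254614e-01,  1.52816285e-01, -1.85379750e-05]), 'force': array([-0.33926833, -0.18061944,  0.39825717]), 'wrist_torque': array([-0.00897692,  0.06640987, -0.02901819]), 'grip_width': 0.9994186780217535}
```

View pics/scene.png

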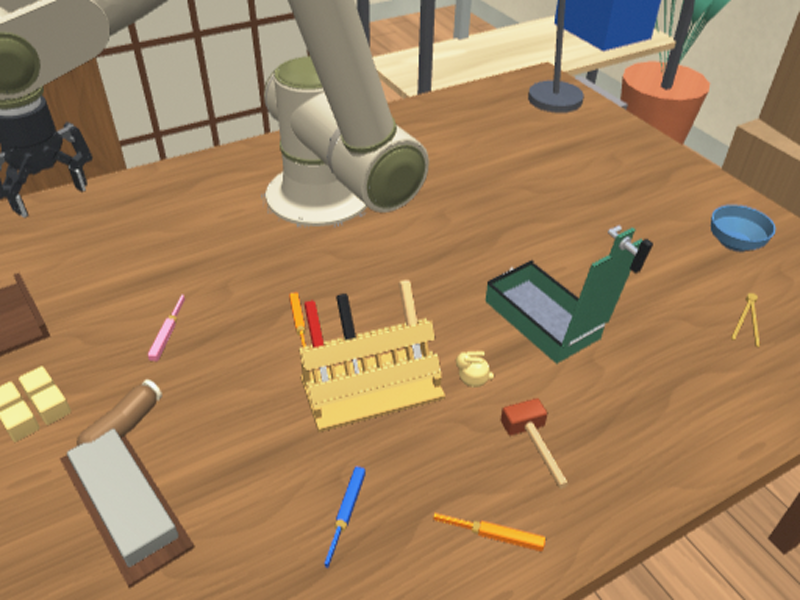

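View pics/top.png

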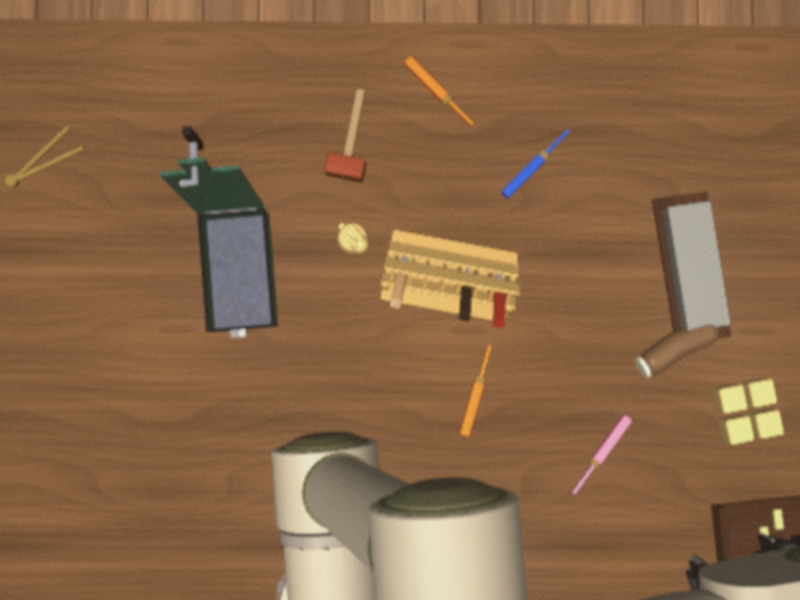

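The scene view shows the red gouge in the rack at about (315,325), the black awl at (346,315), the pale skew at (408,300) and the box with its lid upright at (605,290). In the top view the red handle is at (499,310), and the box rim corners are near (207,331) and (277,326). A loose orange tool lies in front of the rack at (475,390).

Next I'll fit the poses.

```bash
cat > b.py <<'E'
from h import *
from scipy.optimize import minimize
ps={n:capture(n) for n in("scene","top")}
def redmask(p):
    h=cv2.cvtColor(p["frame"],cv2.COLOR_BGR2HSV); m=(((h[...,0]<5)|(h[...,0]>174))&(h[...,1]>150)&(h[...,2]>60)).astype(np.uint8)
    n,l,s,c=cv2.connectedComponentsWithStats(m); q=proj(p,[485,-224,130])[0]
    i=min((i for i in range(1,n) if s[i,4]>30),key=lambda i:np.hypot(*(c[i]-q))); print(s[i],c[i]); return l==i
S=8
def hull(p,X):
    m=np.zeros((384,512),np.float32); M=np.zeros((384*4,512*4),np.uint8)
    cv2.fillConvexPoly(M,cv2.convexHull((proj(p,X)*4+1.5).round().astype(np.int32)),1); return cv2.resize(M.astype(np.float32),(512,384),interpolation=cv2.INTER_AREA)
def iou(a,b): return np.minimum(a,b).sum()/np.maximum(a,b).sum()
def gx(v,lo=82):
    x,y,w=v; L=np.radians(35); c,s=np.cos(w),np.sin(w)
    R=np.array([[c,-s,0],[s,c,0],[0,0,1]])@np.array([[np.cos(L),0,-np.sin(L)],[0,1,0],[np.sin(L),0,np.cos(L)]])
    P=np.array([[a,b,d] for a in(-8,8) for b in(-8,8) for d in(lo,150)]); 
    return P@R.T+[x,y,30]
ms={n:redmask(p) for n,p in ps.items()}
f=lambda v:-sum(iou(hull(ps[n],gx([v[0]*10,v[1]*10,v[2]*.1])),ms[n].astype(np.float32)) for n in ps)
r=min((minimize(f,[x,-22.3,w],method="Nelder-Mead",options=dict(initial_simplex=np.array([x,-22.3,w])+np.array([[0,0,0],[1,0,0],[0,1,0],[0,0,1]]))) for x in(53,55) for w in(-1,-2)),key=lambda r:r.fun)
v=r.x*[10,10,.1]; print("gouge tip xy,yaw",v,r.fun)
for n in ps: print(n,iou(hull(ps[n],gx(v)),ms[n].astype(np.float32)))
p=ps["top"]; t=trace(p,"drybox"); print([(x["score"],x["mask"].sum()) for x in t])
m=t[0]["mask"].astype(np.float32)
def bx(v):
    c,s=np.cos(v[2]),np.sin(v[2]); P=np.array([[a,b,z] for a in(-92.5,92.5) for b in(-52.5,52.5) for z in(0,46)]); return P@np.array([[c,-s,0],[s,c,0],[0,0,1]]).T+[v[0],v[1],0]
g=lambda v:-iou(hull(p,bx([v[0]*10,v[1]*10,v[2]*.1])),m)
r=minimize(g,[58.6,18.8,.3],method="Nelder-Mead",options=dict(initial_simplex=np.array([58.6,18.8,.3])+np.array([[0,0,0],[1,0,0],[0,1,0],[0,0,1]])))
b=r.x*[10,10,.1];print("box",b,r.fun)
for u,w in((207,331),(277,326),(265,209)): print(onz(p,u*.64,w*.64,46).round(1))
im=[]
for n,q in ps.items():
    k=q["frame"].copy()
    k=cv2.resize(k,None,fx=4,fy=4,interpolation=cv2.INTER_CUBIC)
    for X in(gx(v),bx(b)): cv2.polylines(k,[cv2.convexHull((proj(q,X)*4+1.5).astype(np.int32))],1,(255,255,0),1)
    for X in(gx(v).mean(0),[*b[:2],90]):
        c=proj(q,X)[0]*4; x,y=[int(max(200,min(s-200,z))) for z,s in zip(c,(2048,1536))]; im.append(cv2.resize(k[y-200:y+200,x-200:x+200],(300,300)))
cv2.imwrite("pics/fit.png",np.vstack([np.hstack(im[:2]),np.hstack(im[2:])]))
E
python3 b.py
```

```text
[195 192  12  30 199] [200.42713568 206.71356784]
[316 188   6  21 103] [318.93203883 198.34951456]
gouge tip xy,yaw [ 5.40671227e+02 -2.30512033e+02 -1.51700272e-01] -1.3963594436645508
scene 0.8329406
top 0.5634188
[(0.87, np.int64(5212))]
box [5.41382118e+02 1.78785722e+02 9.72617981e-02] -0.6690273880958557
[442.  219.8  46. ]
[450.3 111.7  46. ]
[633.  132.6  46. ]
```

View pics/fit.png

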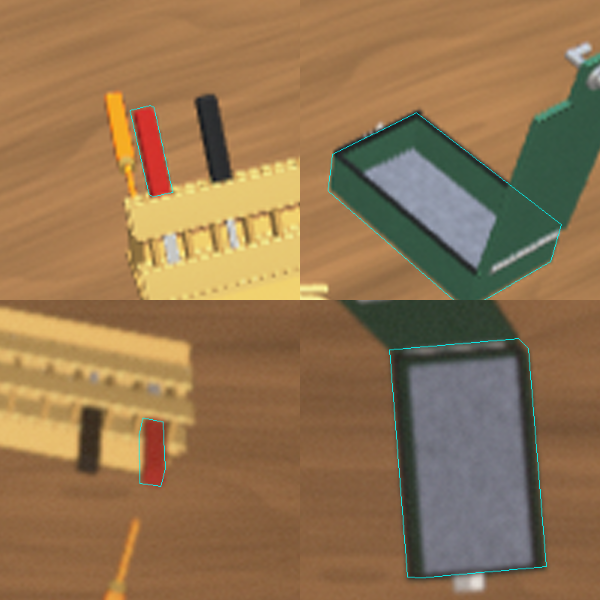

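Call:
arm_command --steps '[0.8, 0.7, 0, -1, 42, 0.8, 0.7, 0, -1, 42, 0.8, 0.7, 0, -1, 42, 0.8, 0.7, 0, -1, 42, 0.8, 0.7, 0, -1, 42]' --grip_force 25

```text
time_s: 1.78
eef_pos: [359.7, -324.2, 231.5]
ee_rot: [0.0, 0.998, -0.066, 0.0]
force: [1.5, -1.2, 0.8]
grip_width: 0.419
```

Call:
arm_command --steps '[0.8, 0.7, 0, -0.5, 42, 0.8, 0.7, 0, 0, 42, 0.7, 0.7, 0, 0, 42, 0, 0, 0, 0, 42, 0, 0, 0, 0, 42]'

```text
time_s: 2.4
eef_pos: [473.2, -220.8, 231.2]
ee_rot: [0.0, 0.996, -0.086, -0.0]
force: [-0.1, -0.4, 0.7]
grip_width: 0.416
```

```bash
cat > c.py <<'E'
from h import *
p=capture("wrist"); E=np.array(p["extrinsics"]); print("cam",(-E[:3,:3].T@E[:3,3]).round())
k=cv2.resize(p["frame"],(800,600),interpolation=cv2.INTER_CUBIC); s=800/512
a=np.array([-.565,.097,.819]); t=np.array([540.7,-230.5,30])
for d in(82,118,150):
    q=proj(p,t+a*d)[0]; cv2.circle(k,tuple((q*s).astype(int)),4,(255,255,0),-1)
q=proj(p,[474,-219,103])[0]; cv2.circle(k,tuple((q*s).astype(int)),4,(255,0,255),-1)
h=cv2.cvtColor(p["frame"],cv2.COLOR_BGR2HSV); m=(((h[...,0]<5)|(h[...,0]>174))&(h[...,1]>150)&(h[...,2]>50)).astype(np.uint8)
print(cv2.connectedComponentsWithStats(m)[2])
cv2.imwrite("pics/w1.png",k)
E
python3 c.py
```

```text
cam [ 546. -232.  373.]
[[     0      0    512    384 195711]
 [     8     15      2      1      2]
 [   252    152      1      2      2]
 [   259    152      4      1      4]
 [   264    152      2      1      2]
 [   250    155     17     65    879]
 [   265    155      1      1      1]
 [   265    157      1      1      1]
 [   254    159      1      1      1]
 [   254    161      2      2      2]
 [   257    161      1      1      1]
 [   257    163      2      1      2]]
```

View pics/w1.png

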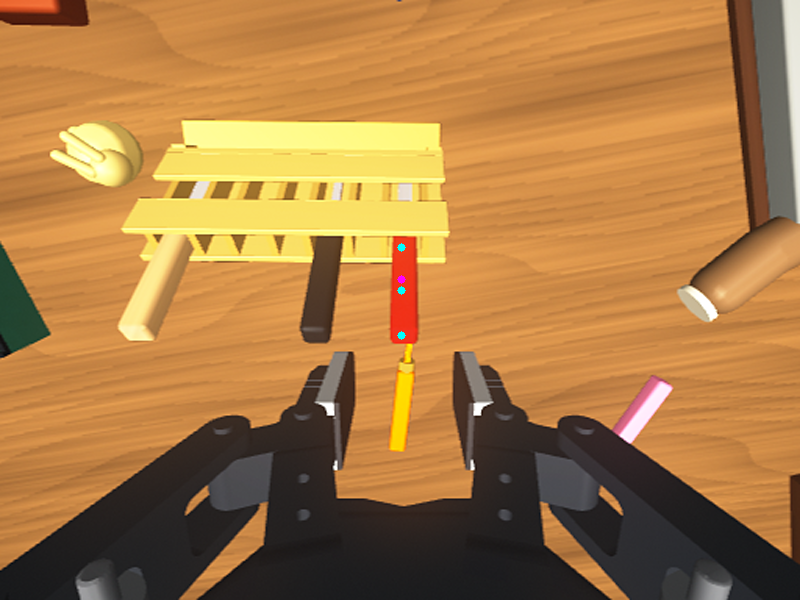

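The wrist view shows the red handle at column 404, centred between the fingers at about (340, 465). My projected points lie on it and the jaws are square to the rack. I'll descend and grip.

Call:
arm_command --steps '[0, 0, -0.8, 0, 42, 0, 0, -0.8, 0, 42, 0, 0, -0.4, 0, 42, 0, 0, -0.32, 0, 42, 0, 0, 0, 0, 42]'

```text
time_s: 3.08
eef_pos: [473.0, -220.9, 114.8]
ee_rot: [-0.0, 0.996, -0.087, -0.001]
force: [0.4, 0.4, 0.4]
grip_width: 0.42
```

Call:
arm_command --steps '[0, 0, 0, 0, 10, 0, 0, 0, 0, 5, 0, 0, 0, 0, 5, 0, 0, 0, 0, 5, 0, 0, 0, 0, 5]'

```text
time_s: 3.7
eef_pos: [473.9, -221.0, 116.2]
ee_rot: [0.001, 0.996, -0.086, 0.001]
force: [-2.3, -2.3, 6.4]
grip_width: 0.182
```

Call:
arm_command --steps '[-0.17, 0.03, 0.245, 0, 5, -0.34, 0.06, 0.49, 0, 5, -0.34, 0.06, 0.49, 0, 5, -0.34, 0.06, 0.49, 0, 5, -0.34, 0.06, 0.49, 0, 5]' --grip_force 35

```text
time_s: 4.32
eef_pos: [396.1, -206.4, 226.5]
ee_rot: [-0.0, 0.996, -0.086, -0.0]
force: [0.4, -0.1, -0.6]
grip_width: 0.182
```

Call:
arm_command --steps '[0, 0, 0.6, 0, 5, 0, 0, 0.8, 0, 5, 0, 0, 0, 0, 5]'

```text
time_s: 4.7
eef_pos: [397.3, -207.2, 298.1]
ee_rot: [0.001, 0.996, -0.086, 0.002]
force: [-0.3, -0.4, -1.8]
grip_width: 0.18
```

```bash
cat > d.py <<'E'
from h import *; import sys
p=capture("scene"); k=p["frame"]
q=proj(p,sense()["eef_pos"])[0].astype(int); x=np.clip(q[0]-100,0,312);y=np.clip(q[1]-75,0,234)
w=capture("wrist")["frame"]
cv2.imwrite("pics/%s.png"%sys.argv[1],np.hstack([cv2.resize(k[y:y+150,x:x+200],(400,300),interpolation=cv2.INTER_CUBIC),cv2.resize(w,(400,300))])); print(x,y,q,sense()["eef_pos"],sense()["grip_width"])
E
python3 d.py g1
```

```text
86 52 [186 127] [ 396.65953661 -206.59327085  295.06638636] 0.1773237974107208
```

View pics/g1.png

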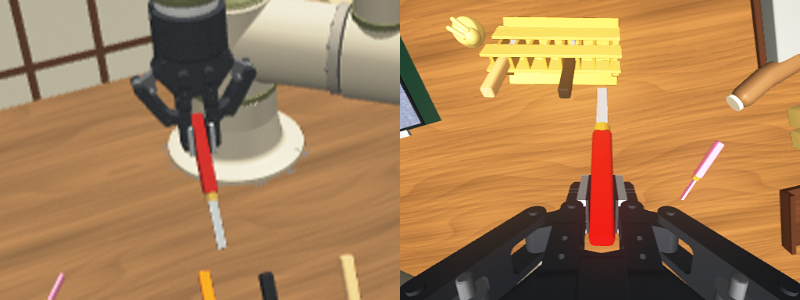

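Run:
```python
from h import *
a=capture("scene"); b=capture("wrist")
o1,d1=ray(a,197,175.5); o2,d2=ray(b,258.6,112.6)
M=np.c_[d1,-d2]; s=np.linalg.lstsq(M,o2-o1,rcond=None)[0]; X=(o1+d1*s[0]+o2+d2*s[1])/2; print(X,np.linalg.norm(o1+d1*s[0]-o2-d2*s[1]))
e=sense()["eef_pos"]; print(e,X-e,np.degrees(np.arctan2(np.hypot(*(X-e)[:2]),(e-X)[2]+12)))
```

```text
[ 462.96650532 -217.35003246  210.32359013] 0.570654674690221
[ 396.58567745 -206.56061884  294.43251444] [ 66.38082787 -10.78941361 -84.10892431] 34.9823006201004
```

Call:
arm_command --steps '[0.15, 0.4, 0, 0.2, 5, 0.3, 0.8, 0, 0.35, 5, 0.3, 0.8, 0, 0.35, 5, 0.3, 0.8, 0, 0.35, 5, 0.3, 0.8, 0, 0.35, 5]'

```text
time_s: 5.52
eef_pos: [464.5, -25.5, 294.6]
ee_rot: [-0.0, 1.0, -0.016, -0.001]
force: [0.5, -1.0, -0.3]
grip_width: 0.176
```

Call:
arm_command --steps '[0.3, 0.8, 0, 0.35, 5, 0.3, 0.8, 0, 0.35, 5, 0.3, 0.8, 0, 0.35, 5, 0.3, 0.8, 0, 0.3, 5, 0.3, 0.72, 0, 0.15, 5]'

```text
time_s: 6.15
eef_pos: [539.5, 170.5, 294.3]
ee_rot: [0.0, 0.999, 0.049, -0.001]
force: [0.9, 0.2, -0.2]
grip_width: 0.182
```

Call:
arm_command --steps '[0.14, 0, 0, 0, 5, 0, 0, 0, 0, 5, 0, 0, 0, 0, 5]'

```text
time_s: 6.52
eef_pos: [546.3, 168.1, 295.4]
ee_rot: [0.0, 0.999, 0.048, -0.0]
force: [-0.4, -0.4, 0.2]
grip_width: 0.178
```

```bash
cat > e.py <<'E'
from h import *; import sys
C=np.array([541.4,178.8,0]);w=.097;R=np.array([[np.cos(w),-np.sin(w),0],[np.sin(w),np.cos(w),0],[0,0,1]])
s=sense(); q=s["ee_rot"]; print("tcp box frame",(R.T@(s["eef_pos"]-C)).round(1),"yaw",np.degrees(2*np.arctan2(q[2],q[1])),s["force"].round(1),s["time_s"],s["grip_width"],"j6",s["joints"][5])
p=capture("wrist"); t=capture("top"); k=cv2.resize(p["frame"],None,fx=2,fy=2)
for z in(4,):
  for x,y in((-88.5,-48.5),(-88.5,48.5),(88.5,48.5),(88.5,-48.5)): cv2.circle(k,tuple((proj(p,C+R@np.array([x,y,z]))[0]*2).astype(int)),4,(255,0,255),-1)
k=cv2.resize(k,(400,300),interpolation=cv2.INTER_AREA)
x,y=85,70; k2=cv2.resize(t["frame"][y:y+150,x:x+200],(400,300),interpolation=cv2.INTER_CUBIC)
cv2.imwrite("pics/%s.png"%sys.argv[1],np.hstack([k2,k]))
E
python3 e.py b1
```

```text
tcp box frame [  3.8 -11.1 295.4] yaw 5.508699654763793 [-0.4 -0.4  0.2] 6.525 0.17764466614485086 j6 1.568353943697351
```

View pics/b1.png

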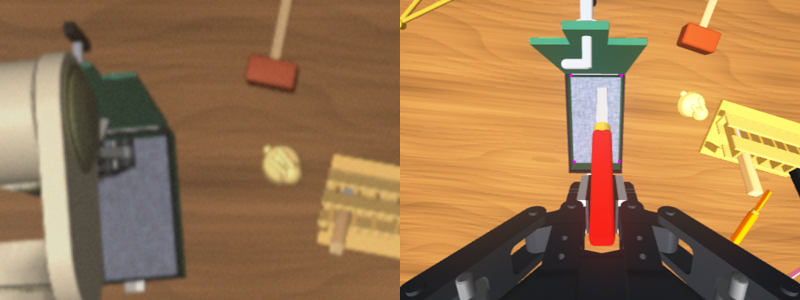

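The wrist view shows the gouge pointing along the box. My projected floor corners (570,75), (622,75), (575,160) and (617,160) fall on the real ones, so I'll shift 11 mm in y and descend.

Call:
arm_command --steps '[0, 0.22, -0.4, 0, 5, 0, 0, -0.8, 0, 5, 0, 0, -0.8, 0, 5, 0, 0, -0.8, 0, 5, 0, 0, -0.8, 0, 5]' --grip_force 25

```text
time_s: 7.25
eef_pos: [546.4, 179.5, 114.7]
ee_rot: [-0.0, 0.999, 0.048, 0.0]
force: [0.1, -0.4, -0.7]
grip_width: 0.181
```

Call:
arm_command --steps '[0, 0, -0.36, 0, 5, 0, 0, 0, 0, 5, 0, 0, -0.06, 0, 5, 0, 0, -0.06, 0, 5, 0, 0, 0, 0, 5]' --grip_force 20

```text
time_s: 7.88
eef_pos: [546.9, 180.0, 92.2]
ee_rot: [-0.0, 0.999, 0.049, 0.001]
force: [-0.2, 0.2, 0.9]
grip_width: 0.182
```

Call:
arm_command --steps '[0, 0, -0.08, 0, 5, -0.08, -0.01, -0.07, 0, 5, -0.08, -0.01, -0.07, 0, 5, 0, 0, 0, 0, 5]'

```text
time_s: 8.38
eef_pos: [538.1, 179.1, 82.1]
ee_rot: [0.0, 0.999, 0.049, -0.0]
force: [-8.3, -1.7, 15.3]
grip_width: 0.175
```

Call:
arm_command --steps '[-0.08, -0.01, -0.07, 0, 5, -0.08, -0.01, -0.07, 0, 5, -0.07, -0.01, -0.08, 0, 5, -0.07, 0, -0.08, 0, 5, 0, 0, 0, 0, 5]'

```text
time_s: 9.0
eef_pos: [523.2, 177.6, 66.2]
ee_rot: [0.0, 0.999, 0.049, -0.0]
force: [-4.3, 0.1, 6.7]
grip_width: 0.178
```

```bash
python3 e.py b2
```

```text
tcp box frame [-18.2   0.6  66.2] yaw 5.592465102587473 [-4.3  0.1  6.7] 9.0 0.177674333684185 j6 1.588352093494857
```

View pics/b2.png

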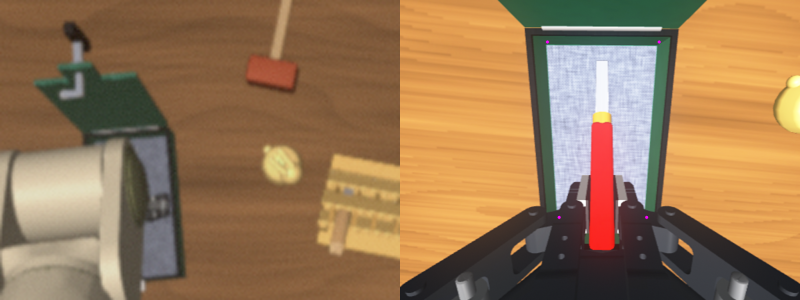

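Call:
arm_command --steps '[-0.06, -0.01, -0.08, 0, 5, -0.06, -0.01, -0.08, 0, 5, -0.05, 0, -0.08, 0, 5, -0.05, -0.01, -0.09, 0, 5, -0.05, 0, -0.09, 0, 5]'

```text
time_s: 9.72
eef_pos: [510.0, 176.1, 44.8]
ee_rot: [-0.0, 0.999, 0.049, 0.0]
force: [-2.9, -0.2, 4.3]
grip_width: 0.182
```

Call:
arm_command --steps '[-0.05, -0.01, -0.1, 0, 5, -0.04, 0, -0.1, 0, 5, -0.04, 0, -0.1, 0, 5, -0.03, 0, -0.1, 0, 5, 0, 0, 0, 0, 5]'

```text
time_s: 10.35
eef_pos: [501.9, 175.4, 24.1]
ee_rot: [0.0, 0.999, 0.049, -0.0]
force: [-0.4, -0.4, 1.8]
grip_width: 0.179
```

```bash
python3 e.py b3
python3 - <<'E'
from h import *
E
```

```text
tcp box frame [-39.7   0.5  24.1] yaw 5.575592678802015 [-0.4 -0.4  1.8] 10.35 0.1794630473830264 j6 1.5892922013148587
```

View pics/b3.png

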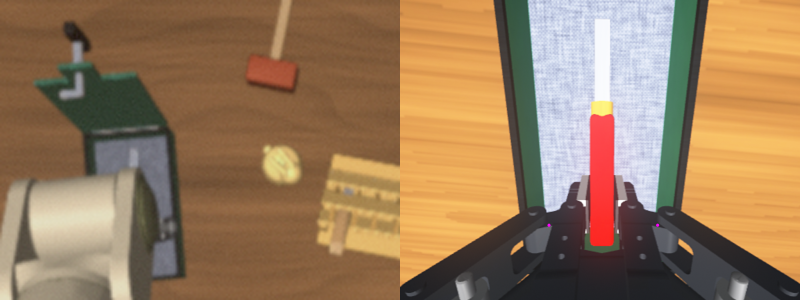

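Run:
```python
from h import *
C=np.array([541.4,178.8,0]);w=.097;R=np.array([[np.cos(w),-np.sin(w),0],[np.sin(w),np.cos(w),0],[0,0,1]])
p=capture("wrist")
for z in(4,8,20,30): print(z,(R.T@(onz(p,258.5,24.5,z)-C)).round(1))
```

```text
4 [74.4  1.2  4. ]
8 [73.5  1.2  8. ]
20 [70.5  1.2 20. ]
30 [68.   1.3 30. ]
```

Consistent with a clean pivot: the tip is at box x ≈ 74 and the slope is about 15°. I'll lower it the rest of the way.

Call:
arm_command --steps '[-0.03, 0, -0.1, 0, 5, -0.02, 0, -0.1, 0, 5, -0.01, 0, -0.08, 0, 5, 0, 0, -0.04, 0, 5, 0, 0, 0, 0, 5]'

```text
time_s: 11.12
eef_pos: [498.9, 175.5, 8.4]
ee_rot: [-0.0, 0.999, 0.049, -0.0]
force: [-1.8, -0.6, 1.5]
grip_width: 0.179
```

Call:
arm_command --steps '[0, 0, 0, 0, 20, 0, 0, 0, 0, 25, 0, 0, 0, 0, 35, 0, 0, 0, 0, 42, 0, 0, 0, 0, 42]'

```text
time_s: 11.75
eef_pos: [499.0, 175.5, 8.5]
ee_rot: [-0.0, 0.999, 0.049, -0.0]
force: [-0.5, -1.0, 0.4]
grip_width: 0.415
```

Call:
arm_command --steps '[0, 0, 0.3, 0, 42, 0, 0, 0.8, 0, 42, 0, 0, 1, 0, 42, 0, 0, 1, 0, 42, 0, 0, 1, 0, 42]'

```text
time_s: 12.38
eef_pos: [498.7, 175.5, 216.4]
ee_rot: [-0.0, 0.999, 0.049, 0.001]
force: [0.8, 0.6, -0.2]
grip_width: 0.422
```

Call:
arm_command --steps '[0, 0, 1, 0, 42, 0, 0, 0.7, 0, 42, 0, 0, 0, 0, 42]'

```text
time_s: 12.75
eef_pos: [499.5, 175.6, 302.1]
ee_rot: [-0.0, 0.999, 0.049, 0.003]
force: [-0.4, 0.1, -1.5]
grip_width: 0.419
```

```bash
python3 e.py b4
```

```text
tcp box frame [-42.    0.9 302.1] yaw 5.585131570101467 [-0.4  0.1 -1.5] 12.75 0.4185568670563903 j6 1.5899403468754316
```

View pics/b4.png

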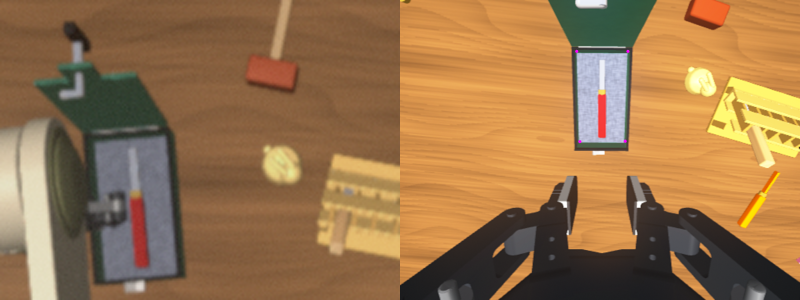

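The gouge lies flat and lengthwise in the box, red handle at (602,115) in the wrist view. Next I need the lid angle.

Run:
```python
from h import *
C=np.array([541.4,178.8,0]);w=.097;R=np.array([[np.cos(w),-np.sin(w),0],[np.sin(w),np.cos(w),0],[0,0,1]])
p=capture("top"); s=capture("scene")
def L(f,a,y,o): return C+R@np.array([92.5-a*np.cos(f)+o*np.sin(f),y,46+a*np.sin(f)+o*np.cos(f)])
for f in(1.56,1.6,1.64,1.68,1.72):
    print(f,"corners",[(proj(p,L(f,185,y,0))[0]/.64).round().tolist() for y in(52.5,-52.5)],"grip",(proj(p,L(f,206,0,39))[0]/.64).round(), "scene grip",(proj(s,L(f,206,0,39))[0]/.64).round(),L(f,206,0,39).round(),"edge",L(f,185,0,0).round())
for q in(p,s): print([(np.round(x["point"]).tolist(),x["score"]) for x in search_frame(q,"latch_grip")+search_frame(q,"lid_edge")])
```

```text
1.56 corners [[159.0, 189.0], [239.0, 182.0]] grip [192. 152.] scene grip [629. 245.] [670. 191. 252.] edge [631. 188. 231.]
1.6 corners [[159.0, 183.0], [238.0, 176.0]] grip [192. 146.] scene grip [633. 249.] [678. 192. 251.] edge [639. 188. 231.]
1.64 corners [[158.0, 178.0], [238.0, 171.0]] grip [192. 140.] scene grip [637. 253.] [686. 193. 249.] edge [646. 189. 231.]
1.68 corners [[158.0, 172.0], [237.0, 165.0]] grip [192. 135.] scene grip [641. 257.] [694. 194. 247.] edge [654. 190. 230.]
1.72 corners [[158.0, 167.0], [237.0, 160.0]] grip [192. 129.] scene grip [645. 262.] [702. 194. 244.] edge [661. 190. 229.]
[([683.0, 189.0, 253.0], 0.65), ([648.0, 187.0, 184.0], 0.74)]
[([689.0, 190.0, 255.0], 0.61), ([649.0, 186.0, 171.0], 0.81)]
```

Call:
arm_command --steps '[0, 0, 0.2, 1, 0, 0, 0, 0, 1, 0, 0, 0, 0, 1, 0, 0.25, -0.05, 0, 1, 0, 0.25, -0.05, 0, 1, 0]'

```text
time_s: 13.78
eef_pos: [524.3, 170.5, 308.3]
ee_rot: [-0.0, 0.964, 0.265, -0.0]
force: [0.1, 0.5, -0.0]
grip_width: 0.002
```

Call:
arm_command --steps '[0.25, -0.05, 0, 1, 0, 0.25, -0.05, 0, 1, 0, 0.25, -0.05, 0, 1, 0, 0.25, -0.05, 0, 1, 0, 0.25, -0.05, 0, 1, 0]'

```text
time_s: 14.4
eef_pos: [586.9, 157.9, 308.1]
ee_rot: [-0.0, 0.884, 0.467, -0.0]
force: [-0.4, -0.9, -0.1]
grip_width: 0.0
```

Call:
arm_command --steps '[0.25, -0.05, 0, 1, 0, 0.25, -0.05, 0, 1, 0, 0.25, -0.05, 0, 1, 0, 0.25, 0, 0, 1, 0, 0.25, 0, 0, 1, 0]'

```text
time_s: 15.02
eef_pos: [649.4, 150.4, 308.0]
ee_rot: [-0.0, 0.762, 0.648, -0.0]
force: [0.3, 0.2, 0.6]
grip_width: -0.002
```

Call:
arm_command --steps '[0.25, 0, 0, 1, 0, 0.25, 0, 0, 1, 0, 0.25, 0, 0, 1, 0, 0, 0, 0, 0, 0, 0, 0, 0, 0, 0]'

```text
time_s: 15.65
eef_pos: [686.2, 150.6, 308.4]
ee_rot: [-0.0, 0.672, 0.74, -0.0]
force: [-0.5, 0.2, -0.0]
grip_width: -0.003
```

Reached as planned. I'll descend 88 mm behind the lid, then push towards -x.

Call:
arm_command --steps '[0, 0, -0.5, 0, 0, 0, 0, -0.6, 0, 0, 0, 0, -0.66, 0, 0, 0, 0, 0, 0, 0]'

```text
time_s: 16.15
eef_pos: [685.3, 150.5, 218.5]
ee_rot: [-0.002, 0.672, 0.74, -0.002]
force: [0.6, 0.3, 0.2]
grip_width: 0.002
```

Call:
arm_command --steps '[-0.3, -0.03, 0, 0, 0, -0.3, -0.03, 0, 0, 0, -0.3, -0.03, 0, 0, 0, -0.3, -0.03, 0, 0, 0, -0.3, -0.03, 0, 0, 0]'

```text
time_s: 16.77
eef_pos: [611.6, 143.0, 222.9]
ee_rot: [0.001, 0.672, 0.74, 0.001]
force: [0.3, 0.4, -0.4]
grip_width: -0.002
```

```bash
python3 e.py l1
```

```text
tcp box frame [ 66.4 -42.4 222.9] yaw 95.53753983381908 [ 0.3  0.4 -0.4] 16.775 -0.0018647976734878062 j6 -0.053176112331949986
```

View pics/l1.png

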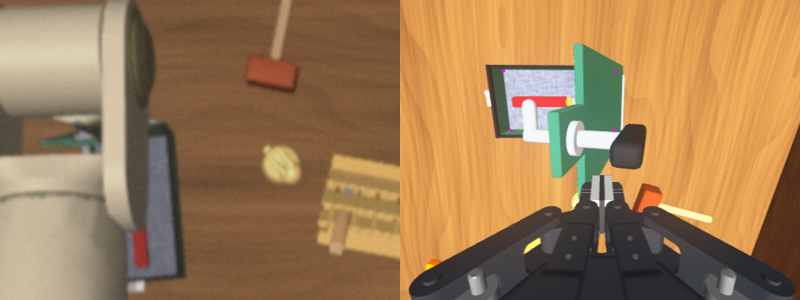

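The lid (580,120) is being pushed over by the fingers and now stands past upright. I'll keep pushing.

Call:
arm_command --steps '[-0.3, -0.03, 0, 0, 0, -0.3, -0.03, 0, 0, 0, -0.3, -0.03, 0, 0, 0, -0.3, -0.03, 0, 0, 0, -0.3, -0.03, 0, 0, 0]'

```text
time_s: 17.5
eef_pos: [536.9, 135.5, 221.9]
ee_rot: [0.001, 0.672, 0.74, 0.001]
force: [0.1, -0.2, -0.6]
grip_width: 0.004
```

Call:
arm_command --steps '[0, 0, 0, 0, 0, 0, 0, 0.5, 1, 0, 0, 0, 0.5, 1, 0, 0, 0, 0, 1, 0, 0, 0, 0, 1, 0]'

```text
time_s: 18.12
eef_pos: [537.6, 135.5, 271.5]
ee_rot: [0.001, 0.532, 0.847, 0.0]
force: [-0.2, 0.3, 0.2]
grip_width: 0.001
```

Call:
arm_command --steps '[0, 0, 0, 1, 40, 0, 0, 0, 1, 40, 0, 0, 0, 1, 40, 0, 0, 0, 1, 40, 0, 0, 0, 1, 40]'

```text
time_s: 18.75
eef_pos: [537.6, 135.5, 271.2]
ee_rot: [0.001, 0.336, 0.942, 0.0]
force: [-0.3, 0.3, -0.5]
grip_width: 0.399
```

Call:
arm_command --steps '[0, 0, 0, 1, 40, 0, 0, 0, 1, 40, 0, 0, 0, 1, 40, 0, 0, 0, 1, 40, 0, 0, 0, 1, 40]'

```text
time_s: 19.38
eef_pos: [537.6, 135.5, 271.2]
ee_rot: [0.001, 0.124, 0.992, 0.0]
force: [0.1, 0.2, -0.3]
grip_width: 0.401
```

```bash
python3 e.py l2
```

```text
tcp box frame [ -8.  -42.7 271.2] yaw 165.7208448597414 [ 0.1  0.2 -0.3] 19.375 0.4010825629089101 j6 -1.2859918113205993
```

View pics/l2.png

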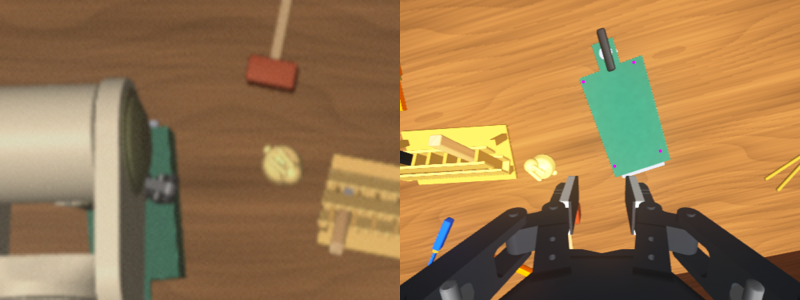

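```bash
cat > f.py <<'E'
from h import *
p=capture("wrist")
def meas():
    for tgt in("latch_grip","latch"):
        for x in search_frame(p,tgt)[:2]: print(tgt,np.round(x["point"],1),x["score"])
    q=proj(p,[428.4,167.8,92])[0]; g=p["frame"].max(2); m=(g<75).astype(np.uint8)
    n,l,s,c=cv2.connectedComponentsWithStats(m); i=min((i for i in range(1,n) if s[i,4]>80),key=lambda i:np.hypot(*(c[i]-q))); print("pred",q,"blob",c[i],s[i])
    pts=np.argwhere(l==i)[:,::-1].astype(np.float32); W=np.array([onz(p,*a,92)[:2] for a in pts],np.float32); print(cv2.minAreaRect(W),np.degrees(.5*np.arctan2(2*np.cov(W.T)[0,1],np.cov(W.T)[0,0]-np.cov(W.T)[1,1])))
meas()
E
python3 f.py
```

```text
latch_grip [429.  169.9  96.6] 0.75
latch_grip [587.6   2.7  35.1] 0.32
latch [426.3 168.7  92.1] 0.85
pred [261.1635859   66.24377533] blob [261.04878049  69.64227642] [252  38  23  54 123]
((427.62884521484375, 166.7628173828125), (55.004756927490234, 9.010368347167969), 10.38841438293457) 5.426641706905715
```

Call:
arm_command --steps '[-0.44, 0.13, 0, 1, 40, -0.44, 0.13, 0, 1, 40, -0.44, 0.13, 0, 1, 40, -0.44, 0.13, 0, 1, 40, -0.44, 0.12, 0, 0, 40]'

```text
time_s: 20.25
eef_pos: [426.0, 167.7, 270.8]
ee_rot: [0.0, -0.048, 0.999, 0.0]
force: [-0.1, 0.3, -0.1]
grip_width: 0.398
```

Call:
arm_command --steps '[0, 0, -0.8, 0, 40, 0, 0, -0.8, 0, 40, 0, 0, -0.8, 0, 40, 0, 0, -0.4, 0, 40, 0, 0, 0, 0, 40]'

```text
time_s: 20.88
eef_pos: [426.2, 167.4, 129.8]
ee_rot: [-0.001, -0.048, 0.999, -0.0]
force: [0.5, -0.5, 0.7]
grip_width: 0.4
```

```bash
python3 e.py t1
```

```text
tcp box frame [-1.158e+02 -1.000e-01  1.298e+02] yaw 185.514737191095 [ 0.5 -0.5  0.7] 20.875 0.400278074648516 j6 -1.5494841888622801
```

View pics/t1.png

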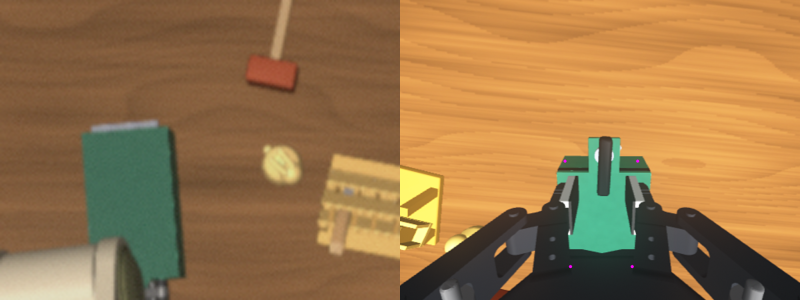

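The bar (605,165) is centred between the fingers and the lid is down. I'll descend, grip, press lightly and turn.

Call:
arm_command --steps '[0.04, 0, -0.5, 0, 40, 0, 0, -0.5, 0, 40, 0, 0, -0.08, 0, 40, 0, 0, 0, 0, 5, 0, 0, 0, 0, 5]' --grip_force 50

```text
time_s: 21.6
eef_pos: [428.9, 169.1, 77.8]
ee_rot: [0.001, -0.048, 0.999, 0.002]
force: [-1.4, 11.3, -0.7]
grip_width: 0.128
```

Call:
arm_command --steps '[0, 0, 0, 0, 5, 0, 0, 0, 0, 5, 0, 0, -0.04, 0, 5, 0, 0, -0.03, 0, 5, 0, 0, 0, 0, 5]'

```text
time_s: 22.22
eef_pos: [428.6, 169.1, 74.7]
ee_rot: [0.001, -0.048, 0.999, 0.001]
force: [-5.7, 11.9, 7.0]
grip_width: 0.126
```

Call:
arm_command --steps '[0, 0.03, 0, -1, 5, 0, 0, -0.02, -1, 5, 0, 0, 0, -1, 5, 0, 0, 0, -1, 5, 0, 0, 0, -1, 5]'

```text
time_s: 22.85
eef_pos: [428.3, 168.9, 73.6]
ee_rot: [0.0, 0.17, 0.986, -0.0]
force: [-8.0, -3.0, 10.6]
grip_width: 0.128
```

Call:
arm_command --steps '[0, 0, 0, -1, 5, 0, 0, 0, -1, 5, 0, 0, 0, -1, 5, 0, 0, 0, -1, 5, 0, 0, 0, -1, 5]'

```text
time_s: 23.48
eef_pos: [427.7, 168.3, 73.4]
ee_rot: [-0.0, 0.379, 0.925, -0.001]
force: [-9.6, -7.0, 9.5]
grip_width: 0.125
```

Call:
arm_command --steps '[0, 0, 0, -1, 5, 0, 0, 0, -1, 5, 0, 0, 0, -1, 5, 0, 0, 0, -1, 5, 0, 0, 0, -1, 5]'

```text
time_s: 24.1
eef_pos: [427.0, 168.0, 73.1]
ee_rot: [-0.001, 0.57, 0.822, -0.002]
force: [-11.7, -8.4, 10.9]
grip_width: 0.126
```

Call:
arm_command --steps '[0, 0, 0, -0.6, 5, 0, 0, 0, 0, 5, 0, 0, 0, 0, 5]'

```text
time_s: 24.48
eef_pos: [426.8, 168.0, 73.0]
ee_rot: [-0.001, 0.59, 0.807, -0.002]
force: [-12.5, -9.1, 11.1]
grip_width: 0.126
```

```bash
python3 e.py t2; python3 -c "
from rig import *;print(sense()['wrist_torque'])"
```

```text
tcp box frame [-115.1    0.3   73. ] yaw 107.63607586566118 [-12.5  -9.1  11.1] 24.475 0.12638461664601397 j6 -0.18616777006075122
[-1.89120305  1.98329355 -0.06327923]
```

Call:
arm_command --steps '[0, 0, 0, -0.5, 5, 0, 0, 0, -0.4, 5, 0, 0, 0, 0, 5, 0, 0, 0, 0, 5]'

```text
time_s: 25.08
eef_pos: [426.9, 168.3, 73.1]
ee_rot: [-0.001, 0.621, 0.784, -0.002]
force: [-11.5, -6.1, 9.4]
grip_width: 0.128
```

```bash
python3 -c "
from rig import *;import numpy as np
s=sense();q=s['ee_rot'];print(s['wrist_torque'],s['force'],np.degrees(2*np.arctan2(q[2],q[1])))"
```

```text
[-1.26505055  1.90403604  0.51319408] [-11.52615298  -6.10829254   9.35827186] 103.20267166703228
```

The torque about z jumped to 0.5 N m, so the handle is at its stop. I'll release and back off.

Call:
arm_command --steps '[0, 0, 0, 0, 20, 0, 0, 0, 0, 40, 0, 0, 0, 0, 40, 0, 0, 0.5, 0, 40, 0, 0, 1, 0, 40]'

```text
time_s: 25.7
eef_pos: [427.7, 168.9, 146.9]
ee_rot: [-0.001, 0.622, 0.783, -0.001]
force: [1.3, -0.5, 0.7]
grip_width: 0.4
```

Call:
arm_command --steps '[0, 0, 1, 0, 40, 0, 0, 1, 0, 40, 0, 0, 0.5, 0, 40, 0, 0, 0, 0, 40, 0, 0, 0, 0, 40]'

```text
time_s: 26.32
eef_pos: [428.2, 169.0, 270.9]
ee_rot: [-0.001, 0.622, 0.783, -0.001]
force: [0.1, -0.3, 0.2]
grip_width: 0.401
```

```bash
python3 f.py; python3 d.py z1
```

```text
latch_grip [427.2 167.8  92.5] 0.9
latch [427.8 175.4  90.5] 0.73
pred [258.39844114 170.47589339] blob [292.76687117 249.57361963] [289 225  12  52 326]
((499.40289306640625, 72.26891326904297), (14.585536003112793, 75.66117095947266), 14.897492408752441) -71.37774498921911
230 25 [330 100] [428.38522452 168.97911031 271.38485646] 0.3971489414791052
```

View pics/z1.png

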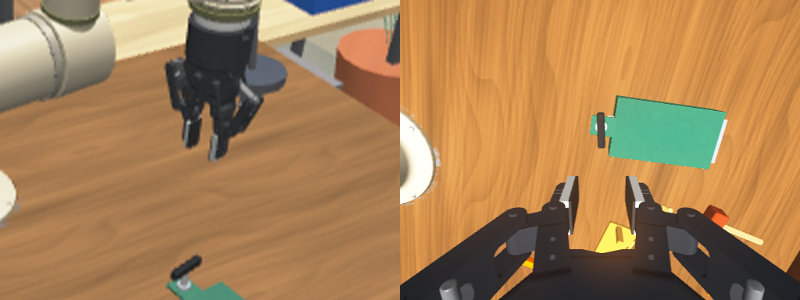

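```bash
python3 -c "
from rig import *
p=capture('scene')
for t in('hare','mallet','skew','awl'): print(t,[(x['point'],x['score']) for x in search_frame(p,t)[:2]])
print(finish_job())"
```

```text
hare [([605.8, -13.0, 28.4], 0.8)]
mallet [([722.5, -3.4, 25.7], 0.67)]
skew [([511.6, -79.0, 120.5], 0.83)]
awl [([552.3, -163.6, 46.2], 0.54), ([488.4, -176.6, 123.4], 0.49)]
the job is handed in; nothing more can be done
None
```

The gouge is in the dry box with the lid shut and the T-handle turned to its stop. I handed the job in at about 26 s of the 72 s allowed.

I drew the gouge out along its slot and set its tip on the box floor. I then pivoted it flat in the grip, let it go, and pushed the lid over from behind. Last, I gripped the T-handle and turned it about 82° clockwise.

**Last checks**
- **Gouge:** it lay flat and centred lengthwise in the box when I let go. It was out of sight once the lid was down.
- **T-handle:** the torque about the turning axis jumped to about 0.5 N m at the end of the turn. The last picture shows the bar across the lid and the gripper clear of everything.
- **Lid tightness:** I could not measure the lid angle. The evidence is indirect: the handle is at its stop, and the gripper sank about 1.6 mm while turning. The found height of the bar also dropped from 96.6 to 92.5 mm, which is about the accuracy of that measurement.
- **Things to leave alone:** the hare, mallet, skew and awl were found within about 5 mm of where they started. For the awl, the best-scoring hit in the last picture was a different point on the rack. Its second hit matched the start position.

One check failed: after the turn, my script for measuring the bar's angle picked up a dark patch elsewhere. I judged the bar from the picture and the wrist angle instead. I viewed 13 pictures, three over the budget of 10.

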